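# Slide the loaf tin through the guide posts to the stop

## Robot

A 6-joint arm with a two-finger parallel gripper is mounted at the origin on the work surface. World frame = base frame: x ahead of the robot, y to its left, z up, the work surface at z = 0. Lengths are in m, angles in rad, forces in N, time in s.
With the tool pointing down it reaches from about 0.35 to 0.975 m from the base axis. Payload 4.9 kg.
Tool frame: the origin (TCP) lies midway between the tips of the shut fingers; the grasp point (between the pads) lies 19 mm behind it; z points along the fingers, y is the line along which they close (so a half turn about z gives the same grasp; the last joint's range is limited). The gripper opens to 85 mm and grips with 20 to 120 N. Pads are 22 mm wide; open, the fingers measure 114 mm over their backs; the gripper's body (76 mm by 85 mm) begins 54 mm behind the grasp point. The pads swing forward as they close: fully open they stand 13 mm farther back than shut.
Start: joints at [-1.43, 0.053, 1.613, -0, 1.476, -0.119], TCP at [0.161, -0.604, 0.231] pointing down, gripper open.
Joint ranges: [-3.01, 3.01], [-1.01, 2.22], [0.06, 2.58], [-1.02, 4.17], [0.09, 2.62], [-3.14, 3.14]. Speed limits (rad/s): [2.57, 2.57, 3.14, 3.14, 3.14, 3.14].

## Interface

Orientations are given as a unit quaternion [w, x, y, z].
In Python, from plant import state, grab_frame, job_done, cut_out, place_of gives the robot as it stands.
- The arm moves only by the tool jog_arm, never from a script. Its argument "motion" is text: rows parted by semicolons, each of 7 numbers parted by spaces: the opening in per cent of the stroke, from 0 (shut) to 100 (fully open), then the shift along the tool's x, y, z as a fraction of full scale, then the turn, a rotation vector about the tool's x, y, z as a fraction of full scale. A call has exactly 5 rows; each row is the pose to reach, as a shift and turn from the pose commanded when the call began, along the tool's axes at that moment; what a row does not reach only later rows make up. Full scale, the value 1, is 50 cm for a shift and 1.5 rad for a turn. A row lasts 1/8 s, in which the tool goes at most 62.5 mm and 10.7 degrees, less where a joint would pass 70% of its speed; a pose out of reach is approached as far as the arm can. A call with a number of a shift or a turn outside -1 to 1 is refused whole. A call with a gripper value outside its range is refused whole. The fingers move at their own pace and stop on an object; the grip force is fixed at half the most. Time passes only in rows, so rows that repeat a pose let the fingers close, or fill a call up. It gives the time, the measured TCP pose, the force, the opening and the grip force at its end, in the units of the state.
- state(): the state, without advancing time (a new reading comes with each control period).
- grab_frame(name): name is "side" or "top" or "wrist"; returns a dict with "color" (384x512x3 uint8, red, green, blue), "range_z" (384x512 float32, m along the optical axis (not along the pixel's ray), 0 where there is no reading), "intrinsics" (3x3 intrinsics, pixels), "world_from_camera" (4x4, takes a point from camera to world coordinates). Camera axes: x right, y up, looking along -z (the intrinsics and any distortion apply to the point x, -y, -z); pixel columns grow to the right and rows downward; lengths in m; the calibration is good to about 2 mm. A picture is of the moment at which its call begins.
- job_done(): hands the job in; it is judged then, once.
Trained networks look in the newest picture that a camera, given by its name, has taken for a name from the list of things; names that differ only in an ending like _2 or _b are one class to them, and where a whole thing is asked for, a point or a joint stands for the part that bears it (a point fixed in the world has none). Each returns a list of dicts, best first, with "p" (0 to 1); they miss things now and then, are a little off and sometimes report something else, mostly with a low value. They report only what shows in the picture. A call takes as long as a camera call. They do not tell look-alikes from the thing itself.
- cut_out(camera, thing): "pixels" (384x512 bool, what is visible of it).
- place_of(camera, thing): "at" ([x, y, z] in m, in world coordinates, good to about 4 mm: a listed point, or the origin of a listed thing).
The state is a dict: "time": time; "joint_pos": joint angles; "joint_vel": joint speeds; "joint_efforts": joint torques, N m; "tool_pos": TCP position; "tool_rot": TCP orientation; "contact_force": force on the tool from outside, world axes, zero at the start; "ft_torque": the same for the moment, N m; "gripper_width": opening from 0.0 (shut) to 1.0 (fully open); "grasp_force": force on a finger pad.
Only numpy, scipy, OpenCV 4.12 (cv2) and the standard library are available. Lean on these libraries where they do the work, as an engineer would, in place of code of your own. Each camera call takes 0.05 s, during which the arm holds its last target. There are 200 camera calls.

## Task

Line up the lidded loaf tin for the oven loader: without gripping or lifting it, push it along the bench, end first, through the narrow gap between the two guide posts until its front end sits flush against the stop bar behind them. Keep it flat on the bench, take the hand away at the end, and leave the jar, the ring cutter and the bowl where they stand.

Things in the scene. Friction and masses are not known exactly. Their poses are not given: they have to be found in the camera images.
- tin: Lidded sandwich-loaf tin: plain dark steel closed box, 140 mm long (x), 76 wide (y), 60 high, upright sides, 0.4 to 0.75 kg, loose on the bench, sliding with ordinary friction. Origin: centre of its underside. It starts 190 to 230 mm short of the posts, up to 45 mm off the lane's middle, turned up to 0.35 rad from the lane. Its +x end faces the posts.
- gate: Fixed guide: two round upright metal posts, 40 mm diameter, 55 high, centres at x 0, y +62 and -62 mm: a clear gap of 84 mm. 6 mm thick foot plates lie only outside them (to y +-115). Origin: on the bench midway between the posts. +x: the lane, the way the tin travels (from the robot's left to its right, within 0.2 rad); z up.
- stop (a point): Middle of the near face of the fixed metal stop bar, at bench level, 180 mm beyond the posts' centre line; axes as the guide's. The bar is 130 mm wide (y), 35 high, 12 thick, with a 6 mm foot plate behind it. With the tin flush against it, the tin's origin is 70 mm before this point and its rear end 20 mm clear of the posts.
- jar: Bystander, loose: closed glass jar, 60 mm in diameter, 85 mm high, on the far side of the lane. Origin: centre of its underside.
- cutter: Bystander, loose: plain metal pastry ring cutter, 70 mm in diameter, 45 mm high, on the robot's side of the lane. Origin: centre of its underside.
- bowl: Bystander, loose: white ceramic bowl, 100 mm in diameter, 45 mm high, on the far side of the lane near the stop bar. Origin: centre of its underside.
Mind the look-alikes: they are no part of the job. Leave any blue or brown look-alike of the tin alone.

How it is judged:
On the way:
1. the tin is half-way through the gap between the posts, flat on the bench (x of tin in the frame of gate between -0.03 and 0.04 m and y of tin in the frame of gate between -0.02 and 0.02 m and height (world z) of tin below 0.006 m), for 0.1 s.
At the end, for the whole second after the job is handed in: The tin, having gone through the gap, lies flat and still with its front end against the stop bar: its origin 105 to 116 mm beyond the posts' centre line (110 is contact), within 18 mm of the lane's middle, square to the lane within 0.09 rad (x of tin in the frame of gate between 0.105 and 0.116 m and y of tin in the frame of gate between -0.018 and 0.018 m and angle between the x axis of tin and the x axis of gate, either way round below 0.09 rad and angle between tin's own z axis and vertical below 0.06 rad and height (world z) of tin below 0.006 m and linear speed of tin below 0.01 m/s); the robot touches nothing.
It fails at once if the tin is lifted off the bench (more than 10 mm) (height (world z) of tin above 0.01 m).
It fails at once if the tin is tipped (more than 0.15 rad) (angle between tin's own z axis and vertical above 0.15 rad).
It fails at once if the tin is pinched: the fingers are closed over it from both sides (x of the grasp point in the frame of tin between -0.064 and 0.064 m and y of the grasp point in the frame of tin between -0.032 and 0.032 m and z of the grasp point in the frame of tin below 0.058 m).
It fails at once if the tin is taken past the posts on their outer side ((x of tin in the frame of gate between -0.06 and 0.06 m and y of tin in the frame of gate above 0.03 m) or (x of tin in the frame of gate between -0.06 and 0.06 m and y of tin in the frame of gate below -0.03 m)).
It fails at once if the jar, the cutter or the bowl is shifted (more than 20 mm) or tipped (distance of any of jar, cutter, bowl from where it was at the start of the episode above 0.02 m or angle between any of jar, cutter, bowl's own z axis and vertical above 0.2 rad).
It also fails if it takes over 67 s, if anything falls off the work surface, if the arm or the gripper's body presses on something with over 40 N, if the wrist force passes 120 N, or if a joint passes its speed limit or range.

## Working session

There is one attempt and no reset: what is moved stays moved. The work goes in short steps, Python scripts to look and compute and a tool call to move; the robot and the scene stay as the last step left them, time stands still between calls to the robot, and variables do not carry over. Pictures are saved under pics/ and viewed, at most 10 in all, crops included, and the job is handed in when it is done.

Besides the shell and the picture viewer there is one more tool, called after "Emit:" as name(argument=value, ...) on one line, values as JSON. jog_arm: Moves the arm, as the interface text tells. Shift numbers are shares of 50 cm and turn numbers shares of 1.5 rad, none past 1 either way. Its arguments: {"type":"object","properties":{"motion":{"type":"string"}},"required":["motion"]}

```bash
mkdir -p pics
cat > h.py <<'E'
import numpy as np,cv2
from plant import *
def pts(f,m):
    v,u=np.nonzero(m&(f["range_z"]>0)); d=f["range_z"][v,u]; K=f["intrinsics"]
    c=np.c_[(u-K[0,2])*d/K[0,0],-(v-K[1,2])*d/K[1,1],-d,np.ones_like(d)]
    return (c@np.array(f["world_from_camera"]).T)[:,:3],u,v
E
python3 - <<'E'
from h import *
print(state())
ims=[]
for c in("top","side"):
    f=grab_frame(c); cv2.imwrite(f"pics/{c}0.png",f["color"][:,:,::-1])
    for t in("tin","gate","stop","jar","cutter","bowl"):
        print(c,t,[(round(r["p"],2),np.round(r["at"],3)) for r in place_of(c,t)])
    for r in cut_out(c,"tin"):
        P,u,v=pts(f,r["pixels"]); print("cut",r["p"],u.mean(),v.mean(),len(u),np.median(P,0).round(3),f["color"][r["pixels"]].mean(0).round())
E
```

```text
{'time': 0.0, 'joint_pos': array([-1.42999632e+00,  5.33530146e-02,  1.61432354e+00,  1.86979263e-05,
        1.47601085e+00, -1.19015580e-01]), 'joint_vel': array([ 0.0007333 ,  0.00112996,  0.00020033, -0.00187249, -0.00177033,
       -0.00119679]), 'joint_efforts': array([ 2.13986190e-03, -3.93684912e+01, -3.70175564e+01, -3.29107297e-05,
        6.94330796e-03, -3.42931401e-05]), 'tool_pos': array([ 0.16046982, -0.60338809,  0.23004777]), 'tool_rot': array([-1.04741379e-03,  9.91573415e-01,  1.29541754e-01, -2.10248584e-06]), 'contact_force': array([ 0.05121048, -0.12446756,  0.38522316]), 'ft_torque': array([-0.00842435, -0.01742765,  0.05248906]), 'grasp_force': 0.0, 'gripper_width': 0.9971624895530395}
top tin [(0.93, array([ 0.676,  0.262, -0.002])), (0.82, array([ 0.31 ,  0.281, -0.001])), (0.69, array([0.49 , 0.187, 0.001])), (0.68, array([ 0.543,  0.431, -0.003])), (0.65, array([ 0.358,  0.558, -0.002]))]
top gate []
top stop [(0.58, array([ 0.537, -0.184, -0.001])), (0.48, array([ 0.341, -0.071,  0.001]))]
top jar [(0.85, array([ 0.755,  0.092, -0.001]))]
top cutter [(0.6
[... 727 characters left out ...]
0.001]))]
side gate [(0.72, array([ 0.538, -0.01 ,  0.001]))]
side stop [(0.79, array([ 0.535, -0.186,  0.002])), (0.4, array([ 0.536, -0.013, -0.001]))]
side jar [(0.77, array([ 0.751,  0.092, -0.001]))]
side cutter [(0.92, array([ 0.346, -0.066,  0.002]))]
side bowl []
cut 0.9 230.68470670391062 271.47590782122904 2864 [0.538 0.461 0.058] [78. 49. 32.]
cut 0.8 281.6681614349776 214.7764253683536 1561 [0.487 0.222 0.058] [71. 71. 70.]
cut 0.79 346.35812411179535 248.59687351965894 2111 [0.312 0.316 0.059] [ 24.  56. 117.]
cut 0.71 301.5685244403837 341.1128369118319 4378 [0.357 0.582 0.059] [79. 46. 24.]
cut 0.55 206.53740562800274 219.9258750857927 1457 [0.667 0.304 0.059] [ 22.  55. 118.]
```

View pics/top0.png

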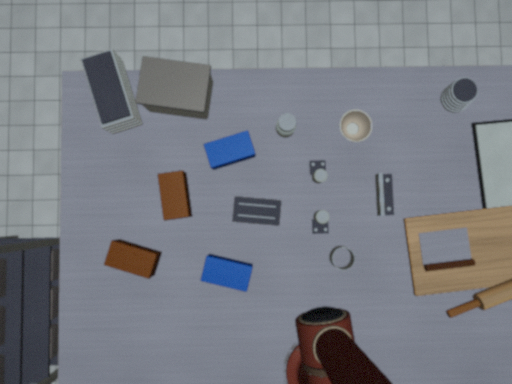

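View pics/side0.png

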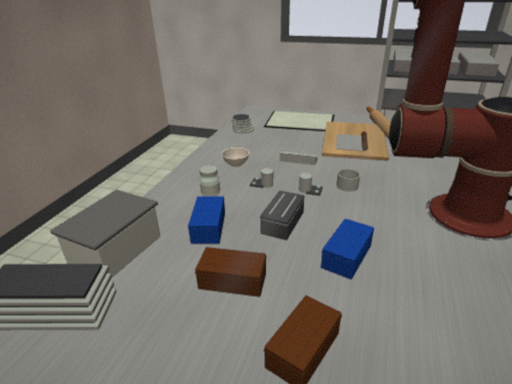

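Candidates in the top view: dark steel (257,210), blue (229,150) and (227,272), brown (174,195) and (132,258). The description says plain dark steel, so I choose (257,210). Next I'll check it in a crop and measure the tin, posts and bar precisely.

```bash
cat >> h.py <<'E'
def rect(P):
    (c,s,a)=cv2.minAreaRect(P[:,:2].astype(np.float32)); b=cv2.boxPoints((c,s,a))
    e=[b[1]-b[0],b[2]-b[1]]; l=max(e,key=np.linalg.norm); l=l*(-1 if l[1]>0 else 1)
    return np.round(c,4),np.round(s,3),np.round(np.arctan2(l[0],-l[1]),3) # angle: dir=( sin, -cos)
E
cat > m.py <<'E'
from h import *
for c in("top","side"):
    f=grab_frame(c); P,u,v=pts(f,np.ones((384,512),bool))
    def box(x0,x1,y0,y1,z0,z1): return P[(P[:,0]>x0)&(P[:,0]<x1)&(P[:,1]>y0)&(P[:,1]<y1)&(P[:,2]>z0)&(P[:,2]<z1)]
    for n,b in dict(tin=(.4,.6,.07,.3,.054,.068),post1=(.56,.66,-.06,.05,.048,.062),post2=(.42,.53,-.06,.05,.048,.062),bar=(.44,.63,-.24,-.15,.028,.042)).items():
        Q=box(*b)
        if len(Q)>5: print(c,n,len(Q),Q.mean(0).round(4),*rect(Q))
E
python3 - <<'E'
exec(open('m.py').read())
f=grab_frame("top");cv2.imwrite("pics/crop0.png",cv2.resize(f["color"][130:280,190:410,::-1],None,fx=3.5,fy=3.5,interpolation=cv2.INTER_CUBIC))
E
```

```text
top tin 1205 [0.493  0.1868 0.0608] [0.493  0.1867] [0.14  0.076] -0.104
top post1 136 [ 0.5957 -0.0059  0.0547] [ 0.5955 -0.0062] [0.036 0.039] 0.753
top post2 141 [ 0.4722 -0.0077  0.0546] [ 0.4718 -0.0078] [0.036 0.039] 1.555
top bar 201 [ 0.5365 -0.1925  0.035 ] [ 0.5371 -0.1931] [0.129 0.014] -1.547
side tin 870 [0.4928 0.1951 0.0596] [0.4938 0.188 ] [0.142 0.076] -0.099
side post1 69 [ 5.953e-01 -3.000e-04  5.320e-02] [ 0.5955 -0.0015] [0.035 0.036] 0.282
side post2 72 [ 0.4721 -0.0031  0.0532] [ 0.4725 -0.0056] [0.037 0.033] -1.423
side bar 112 [ 0.5368 -0.1907  0.033 ] [ 0.5376 -0.191 ] [0.128 0.02 ] -1.531
```

View pics/crop0.png

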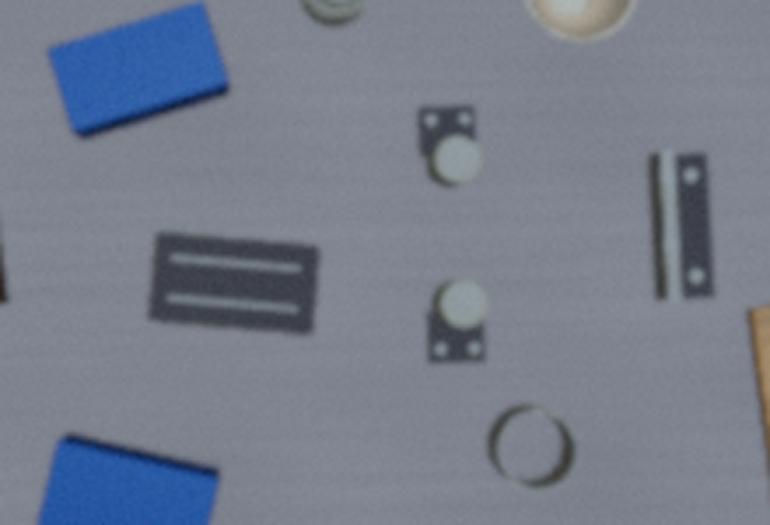

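The crop shows the dark steel tin at crop px (235,283), well apart from the blue look-alikes. The posts are at (457,160) and (463,303), and the bar is at (670,225). In the gate frame the tin sits at x −0.195, y −0.038, yaw −0.12. My plan is to square and centre it from the robot's side with the open fingers, then push its rear end with the fingers half closed.

Add to h.py:
```python
G=np.array([.5338,-.007]); D=np.array([np.sin(.015),-np.cos(.015)]); N=np.array([-D[1],D[0]])
def w(x,y): return G+x*D+y*N          # gate -> world
def g(p): p=np.asarray(p)[:2]-G; return np.round([p@D,p@N],4)
def to(x,y,z,phi,s=None):
    "jog fractions from present tool pose to gate x,y height z, tool-x world angle phi"
    from scipy.spatial.transform import Rotation as R
    s=s or state(); q=s["tool_rot"]; A=R.from_quat([*q[1:],q[0]])
    B=R.from_euler("z",phi)*R.from_euler("x",np.pi)
    d=A.inv().apply(np.r_[w(x,y),z]-s["tool_pos"])/.5; t=(A.inv()*B).as_rotvec()/1.5
    print("shift",d.round(4),"turn",t.round(4),"now gate",g(s["tool_pos"]),"z",s["tool_pos"][2].round(4),"j",s["joint_pos"].round(2),"F",s["contact_force"].round(1),"t",s["time"])
```

```text
(no output)
```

Emit:
jog_arm(motion="100 0.1 -0.064 0 0 0 0.05; 100 0.2 -0.128 0 0 0 0.1; 100 0.3 -0.192 0 0 0 0.16; 100 0.4 -0.256 0 0 0 0.163; 100 0.5 -0.322 0 0 0 0.163")

```text
time: 1.58
tool_pos: [0.3619, -0.3827, 0.2316]
tool_rot: [0.0, 1.0, 0.007, 0.0]
contact_force: [0.4, -1.0, 0.8]
gripper_width: 1.001
grasp_force: 0.0
```

```bash
python3 -c "
from h import *
to(-.195,-.12,.231,.015)"
```

```text
shift [ 1.1500e-01 -1.1363e+00  5.0000e-04] turn [ 0.0004 -0.0004 -0.0001] now gate [ 0.3731 -0.1776] z 0.2316 j [-0.95 -0.19  1.84  0.    1.49  0.6 ] F [ 0.4 -1.   0.8] t 1.575
```

Emit:
jog_arm(motion="100 0.02 -0.114 0 0 0 0; 100 0.04 -0.228 0 0 0 0; 100 0.06 -0.342 0 0 0 0; 100 0.08 -0.456 0 0 0 0; 100 0.09 -0.57 0 0 0 0")

```text
time: 2.2
tool_pos: [0.4015, -0.0968, 0.2316]
tool_rot: [0.0, 1.0, 0.008, 0.001]
contact_force: [-0.0, 0.5, -0.5]
gripper_width: 1.001
grasp_force: 0.0
```

Emit:
jog_arm(motion="100 0.005 -0.114 0 0 0 0; 100 0.01 -0.228 0.04 0 0 0; 100 0.015 -0.342 0.08 0 0 0; 100 0.02 -0.456 0.12 0 0 0; 100 0.025 -0.566 0.16 0 0 0")

```text
time: 2.82
tool_pos: [0.4095, 0.1867, 0.1512]
tool_rot: [-0.0, 1.0, 0.008, 0.001]
contact_force: [0.2, -0.7, 0.6]
gripper_width: 1.0
grasp_force: 0.0
```

```bash
python3 -c "
from h import *
to(-.195,-.12,.012,.015)
f=grab_frame('wrist');cv2.imwrite('pics/w1.png',f['color'][:,:,::-1])"
```

```text
shift [0.0023 0.0011 0.2785] turn [-0.0002 -0.0012  0.0006] now gate [-0.1955 -0.1214] z 0.1512 j [ 0.26 -0.33  2.09 -0.    1.38  1.82] F [ 0.2 -0.7  0.6] t 2.825
```

View pics/w1.png

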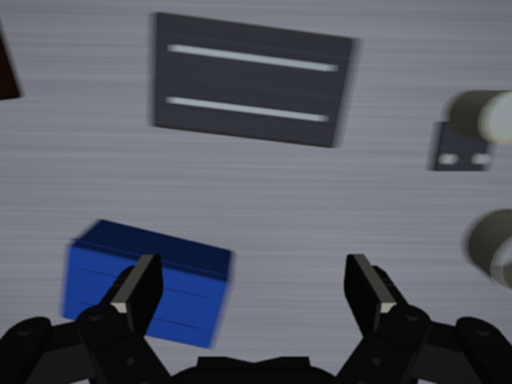

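The wrist view shows the tin at (255,80) ahead of the fingers, which are at (150,285) and (365,285). The blue look-alike at (150,290) is near the left finger, so I'll check the clearance before descending.

```bash
python3 -c "
from h import *
for c in ('side','wrist'):
    f=grab_frame(c);P,u,v=pts(f,np.ones((384,512),bool))
    Q=P[(P[:,2]>.02)&(P[:,2]<.066)&(P[:,0]>.25)&(P[:,0]<.45)&(P[:,1]>.1)&(P[:,1]<.36)]
    print(c,len(Q),Q.min(0).round(3),Q.max(0).round(3))
    for a in np.arange(.12,.36,.03):
        q=Q[abs(Q[:,1]-a)<.01]
        if len(q): print(a.round(2),q[:,0].min().round(3),q[:,0].max().round(3))
"
```

```text
side 1840 [0.259 0.12  0.02 ] [0.45  0.358 0.063]
0.12 0.449 0.45
0.21 0.27 0.332
0.24 0.26 0.342
0.27 0.268 0.35
0.3 0.276 0.357
0.33 0.284 0.365
wrist 11507 [0.258 0.123 0.02 ] [0.45  0.353 0.062]
0.12 0.449 0.45
0.21 0.263 0.336
0.24 0.26 0.344
0.27 0.267 0.352
0.3 0.325 0.359
0.33 0.297 0.366
```

Clearance is 50 mm. Descending, then pushing sideways.

Emit:
jog_arm(motion="100 0.002 0.001 0.07 0 0 0; 100 0.002 0.001 0.14 0 0 0; 100 0.002 0.001 0.21 0 0 0; 100 0.002 0.001 0.26 0 0 0; 100 0.002 0.001 0.286 0 0 0")

```text
time: 3.6
tool_pos: [0.4106, 0.1829, 0.0076]
tool_rot: [0.0, 1.0, 0.007, -0.0]
contact_force: [0.0, 0.5, 0.3]
gripper_width: 1.002
grasp_force: 0.0
```

Emit:
jog_arm(motion="100 0.02 0 0 0 0 0; 100 0.04 0 0 0 0 0; 100 0.056 0 0 0 0 0; 100 0.072 0 0 0 0 0; 100 0.088 0 0 0 0 0")

```text
time: 4.22
tool_pos: [0.4545, 0.1847, 0.0083]
tool_rot: [0.0, 1.0, 0.008, -0.001]
contact_force: [-8.6, -0.8, 6.3]
gripper_width: 1.002
grasp_force: 4.0
```

```bash
python3 -c "
exec(open('m.py').read())
to(-.195,-.05,.008,.015)"
```

```text
top tin 696 [0.5183 0.1985 0.0609] [0.5131 0.1907] [0.056 0.138] 0.021
top post1 139 [ 0.5957 -0.0058  0.0544] [ 0.5956 -0.0063] [0.036 0.038] 0.787
top post2 139 [ 0.4722 -0.0078  0.0548] [ 0.4719 -0.008 ] [0.039 0.037] -1.538
top bar 204 [ 0.5361 -0.1924  0.0351] [ 0.537  -0.1933] [0.129 0.014] -1.559
side tin 705 [0.5091 0.2039 0.0597] [0.4937 0.1909] [0.099 0.141] 0.012
side post1 70 [ 0.5951 -0.0006  0.053 ] [ 0.5954 -0.002 ] [0.037 0.033] -0.989
side bar 18 [ 0.5557 -0.1901  0.0326] [ 0.5376 -0.189 ] [0.016 0.128] 1.516
shift [ 0.0504 -0.0037  0.001 ] turn [-0.0003 -0.001   0.0003] now gate [-0.1931 -0.0752] z 0.0085 j [ 0.23 -0.01  2.08  0.    1.07  1.79] F [ 0.6 -0.1 -0.9] t 4.325
```

Tin squared up with about 28 mm to go.

Emit:
jog_arm(motion="100 0.014 0 0 0 0 0; 100 0.028 0 0 0 0 0; 100 0.042 0 0 0 0 0; 100 0.05 0 0 0 0 0; 100 0.055 0 0 0 0 0")

```text
time: 4.95
tool_pos: [0.4816, 0.1855, 0.0082]
tool_rot: [-0.0, 1.0, 0.008, -0.001]
contact_force: [-6.9, -0.0, 4.6]
gripper_width: 1.0
grasp_force: 2.9
```

Emit:
jog_arm(motion="100 0 0 0 0 0 0; 100 -0.04 0 0 0 0 0; 100 -0.1 0 0 0 0 0; 100 -0.1 0 -0.1 0 0 0; 100 -0.1 0 -0.22 0 0 0")

```text
time: 5.58
tool_pos: [0.4313, 0.1842, 0.1183]
tool_rot: [0.0, 1.0, 0.008, -0.0]
contact_force: [1.9, 0.2, 0.1]
gripper_width: 0.999
grasp_force: 0.0
```

```bash
python3 -c "
exec(open('m.py').read())
to(-.31,0,.15,np.pi/2+.015)
to(-.31,0,.15,-np.pi/2+.015)"
```

```text
top tin 1198 [0.5309 0.1908 0.0608] [0.5311 0.191 ] [0.076 0.14 ] 0.016
top post1 138 [ 0.5957 -0.0058  0.0548] [ 0.5953 -0.0063] [0.036 0.039] 0.764
top post2 140 [ 0.4721 -0.0077  0.0548] [ 0.4718 -0.008 ] [0.037 0.039] 1.556
top bar 201 [ 0.5375 -0.1925  0.0352] [ 0.5371 -0.1934] [0.129 0.015] -1.545
side tin 845 [0.53   0.1988 0.0596] [0.5314 0.1914] [0.075 0.141] 0.021
side post1 66 [ 0.5955 -0.0009  0.0534] [ 0.5962 -0.0037] [0.036 0.034] -1.54
side post2 22 [ 0.4601 -0.0057  0.0527] [ 0.4597 -0.0082] [0.011 0.03 ] 0.072
side bar 55 [ 0.5679 -0.1902  0.0328] [ 0.5378 -0.1939] [0.128 0.016] -1.507
shift [ 0.1867 -0.2314 -0.0422] turn [ 0.0071 -0.011  -1.0468] now gate [-0.1943 -0.0929] z 0.1269 j [ 0.25 -0.24  2.06 -0.    1.3   1.8 ] F [1.3 0.7 0.9] t 5.675
shift [ 0.1867 -0.2314 -0.0422] turn [-0.011  -0.0071  1.0475] now gate [-0.1943 -0.0929] z 0.1269 j [ 0.25 -0.24  2.06 -0.    1.3   1.8 ] F [1.3 0.7 0.9] t 5.675
```

Tin is centred (gate y≈0, yaw error ≈0.002). Now moving behind it.

Emit:
jog_arm(motion="100 0 -0.03 -0.05 0 0 -0.1; 80 0 -0.08 -0.05 0 0 -0.22; 60 0.02 -0.13 -0.05 0 0 -0.34; 40 0.06 -0.18 -0.05 0 0 -0.45; 40 0.1 -0.231 -0.05 0 0 -0.53")

```text
time: 6.3
tool_pos: [0.4816, 0.3018, 0.1433]
tool_rot: [0.0, 0.918, 0.396, 0.001]
contact_force: [-0.0, -1.5, 0.1]
gripper_width: 0.4
grasp_force: 0.0
```

```bash
python3 -c "
from h import *
to(-.312,0,.15,np.pi/2+.015)"
```

```text
shift [ 0.0698  0.0647 -0.0132] turn [ 0.0014 -0.0011 -0.5141] now gate [-0.3095 -0.0475] z 0.1433 j [ 0.43 -0.01  1.83 -0.    1.32  1.19] F [-0.  -1.5  0.1] t 6.3
```

Emit:
jog_arm(motion="40 0.02 0.02 0 0 0 -0.11; 40 0.04 0.04 0 0 0 -0.22; 40 0.06 0.06 0 0 0 -0.34; 40 0.07 0.065 0 0 0 -0.45; 40 0.07 0.065 0 0 0 -0.514")

```text
time: 6.92
tool_pos: [0.5292, 0.3039, 0.1431]
tool_rot: [0.001, 0.702, 0.712, 0.001]
contact_force: [-0.9, 0.5, 0.0]
gripper_width: 0.402
grasp_force: 0.0
```

```bash
python3 -c "
from h import *
f=grab_frame('top')
to(-.312,0,.014,np.pi/2+.015)
cv2.imwrite('pics/t2.png',cv2.resize(f['color'][130:280,150:370,::-1],None,fx=3,fy=3))"
```

```text
shift [ 2.100e-03 -2.000e-04  2.581e-01] turn [ 0.0013 -0.0003  0.0003] now gate [-3.109e-01 -2.000e-04] z 0.143 j [ 0.4   0.09  1.73 -0.    1.32  0.38] F [0.5 0.4 0.1] t 6.975
```

View pics/t2.png

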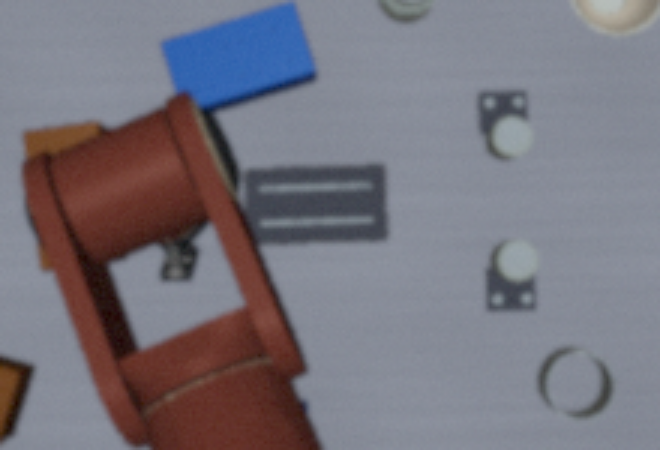

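The tin at (315,203) points straight at the gap between the posts at (510,137) and (517,261), and nothing is under the hand. Descending and pushing.

Emit:
jog_arm(motion="40 0 0 0.07 0 0 0; 40 0.002 0 0.14 0 0 0; 40 0.002 0 0.21 0 0 0; 40 0.002 0 0.25 0 0 0; 40 0.002 0 0.258 0 0 0")

```text
time: 7.6
tool_pos: [0.5273, 0.3043, 0.0128]
tool_rot: [-0.0, 0.704, 0.711, -0.001]
contact_force: [-0.2, -0.3, 0.5]
gripper_width: 0.4
grasp_force: 0.0
```

Emit:
jog_arm(motion="40 -0.03 0 0 0 0 0; 40 -0.06 0 0 0 0 0; 40 -0.085 0 0 0 0 0; 40 -0.11 0 0 0 0 0; 40 -0.135 0 0 0 0 0")

```text
time: 8.22
tool_pos: [0.5295, 0.237, 0.0155]
tool_rot: [0.0, 0.703, 0.711, 0.001]
contact_force: [-0.1, 5.4, 2.7]
gripper_width: 0.398
grasp_force: 0.0
```

Emit:
jog_arm(motion="40 -0.02 0 0 0 0 0; 40 -0.04 0 0 0 0 0; 40 -0.06 0 0 0 0 0; 40 -0.08 0 0 0 0 0; 40 -0.1 0 0 0 0 0")

```text
time: 8.85
tool_pos: [0.5292, 0.1867, 0.0143]
tool_rot: [-0.0, 0.703, 0.711, 0.0]
contact_force: [-1.1, 5.6, 2.6]
gripper_width: 0.403
grasp_force: 0.0
```

```bash
sed -i 's/tin=(.4,.6,.07,.3,/tin=(.4,.6,-.21,.3,/' m.py
cat >> m.py <<'E'
    Q=box(.47,.6,-.2,.25,.057,.066); 
    if len(Q)>100: r=rect(Q); print("TIN gate",g(r[0]),r[1],r[2],"front",g([Q[:,0].mean(),np.percentile(Q[:,1],1)]))
E
python3 -c "
exec(open('m.py').read())
to(-.19,0,.014,np.pi/2+.015)" | grep -v -e post -e bar
```

```text
top tin 746 [0.5266 0.056  0.0598] [0.5293 0.0741] [0.196 0.143] -0.027
TIN gate [-0.079  0.003] [0.19  0.128] -0.015 front [ 0.0061 -0.0049]
side tin 289 [0.5151 0.1226 0.06  ] [0.497  0.0983] [0.244 0.091] -0.327
TIN gate [-0.1256  0.0034] [0.094 0.167] 0.076 front [-0.0427 -0.0139]
shift [-0.0054  0.0041 -0.0002] turn [-0.0007  0.0012 -0.0034] now gate [-0.1927 -0.0021] z 0.0139 j [ 0.21  0.14  1.91 -0.    1.09  0.2 ] F [-0.7 -0.3  0.3] t 8.95
```

```bash
cat > m2.py <<'E'
from h import *
f=grab_frame('top'); print(state()["time"])
P,u,v=pts(f,np.ones((384,512),bool))
m=(abs(P[:,2]-.0608)<.004)&(P[:,0]>.485)&(P[:,0]<.585)&(P[:,1]<g0)
m&=(np.ptp(f["color"][v,u].astype(int),axis=1)<40)
Q=P[m]; r=rect(Q); print(len(Q),"gate",g(r[0]),r[1],r[2]-.015,"front x",g([.53,np.percentile(Q[:,1],1)])[0])
for k in np.arange(Q[:,1].min()+.008,Q[:,1].max(),.02):
    q=Q[abs(Q[:,1]-k)<.004]
    if len(q): print(g([.53,k])[0],[g([t,k])[1] for t in (q[:,0].min(),q[:,0].max())])
cv2.imwrite(nm,cv2.resize(f['color'][130:280,190:410,::-1],None,fx=3,fy=3))
E
python3 -c "
g0=.18;nm='pics/t3.png'
exec(open('m2.py').read())"
```

```text
9.0
588 gate [-0.0841  0.0063] [0.176 0.098] -0.067 front x -0.0396
-0.0019 [np.float64(-0.0485), np.float64(0.0495)]
-0.0419 [np.float64(-0.0384), np.float64(0.0328)]
-0.0619 [np.float64(-0.0378), np.float64(0.0334)]
-0.0819 [np.float64(-0.0371), np.float64(0.0343)]
-0.1019 [np.float64(-0.0394), np.float64(0.0349)]
-0.1419 [np.float64(-0.0381), np.float64(-0.0321)]
-0.1619 [np.float64(-0.0375), np.float64(-0.0345)]
```

View pics/t3.png

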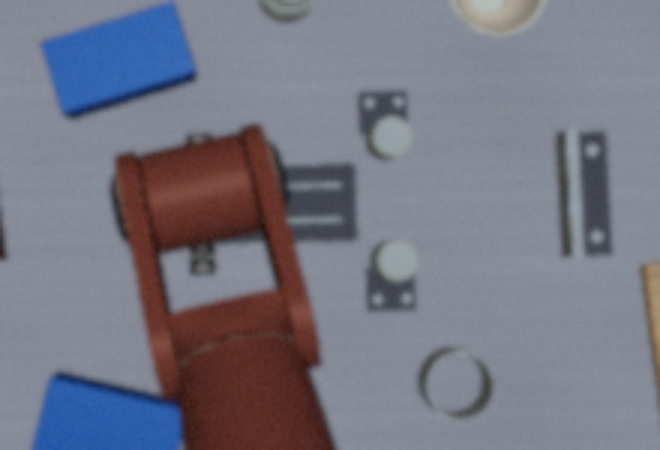

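The tin at px (320,200) is straight. Its edges are at −0.038/+0.033, and the posts are at px (390,137) and (395,262). I'll continue with a small lateral trim.

Emit:
jog_arm(motion="40 -0.02 0.001 0 0 0 0; 40 -0.04 0.002 0 0 0 0; 40 -0.06 0.003 0 0 0 0; 40 -0.08 0.004 0 0 0 0; 40 -0.1 0.004 0 0 0 0")

```text
time: 9.62
tool_pos: [0.5317, 0.1364, 0.0142]
tool_rot: [-0.0, 0.703, 0.711, -0.0]
contact_force: [-0.4, 2.8, -0.5]
gripper_width: 0.4
grasp_force: 0.0
```

```bash
python3 -c "
g0=.11;nm='pics/t4.png'
exec(open('m2.py').read())
to(-.14,0,.014,np.pi/2+.015)"
```

```text
9.675
440 gate [-0.0475  0.0057] [0.12  0.097] -0.111 front x 0.0082
0.0021 [np.float64(-0.0486), np.float64(0.0494)]
-0.0179 [np.float64(-0.0362), np.float64(0.0351)]
-0.0379 [np.float64(-0.0356), np.float64(0.0358)]
-0.0779 [np.float64(-0.0371), np.float64(-0.0342)]
-0.0979 [np.float64(-0.0366), np.float64(-0.0365)]
shift [-0.0047 -0.0003  0.0005] turn [-0.0001  0.0009 -0.0033] now gate [-1.424e-01  1.000e-04] z 0.0143 j [ 0.11  0.11  1.94 -0.    1.09  0.1 ] F [ 1.  -1.4 -0.6] t 9.675
```

Centred and straight, so I'll push on through.

Emit:
jog_arm(motion="40 -0.02 0 0 0 0 0; 40 -0.04 0 0 0 0 0; 40 -0.06 0 0 0 0 0; 40 -0.08 0 0 0 0 0; 40 -0.1 0 0 0 0 0")

```text
time: 10.3
tool_pos: [0.5324, 0.0866, 0.0145]
tool_rot: [0.0, 0.703, 0.711, 0.0]
contact_force: [0.9, 3.2, 1.4]
gripper_width: 0.403
grasp_force: 0.0
```

Emit:
jog_arm(motion="40 -0.02 0 0 0 0 0; 40 -0.04 0 0 0 0 0; 40 -0.06 0 0 0 0 0; 40 -0.08 0 0 0 0 0; 40 -0.1 0 0 0 0 0")

```text
time: 10.92
tool_pos: [0.5329, 0.0366, 0.0144]
tool_rot: [0.0, 0.703, 0.711, 0.0]
contact_force: [-0.0, 4.9, 0.7]
gripper_width: 0.401
grasp_force: 0.0
```

```bash
python3 -c "
g0=.04;nm='pics/t5.png'
exec(open('m2.py').read())
to(.03,0,.014,np.pi/2+.015)"
```

```text
10.975
159 gate [ 0.0727 -0.0242] [0.064 0.131] 0.753 front x 0.1087
0.1012 [np.float64(-0.0371), np.float64(0.0375)]
shift [-0.1449  0.0011  0.001 ] turn [ 0.0001  0.0009 -0.0032] now gate [-0.0424 -0.0002] z 0.0144 j [-0.07  0.08  1.98 -0.    1.09 -0.08] F [-0.  -0.3  0.5] t 10.975
```

View pics/t5.png

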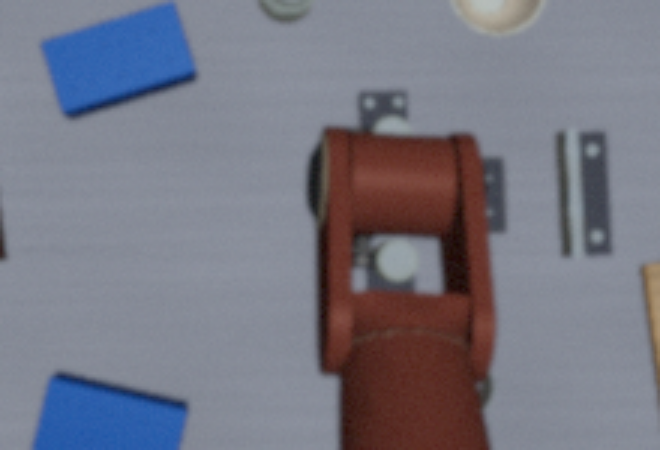

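The tin is through the gap with its front end at px (505,195), about 70 mm short of the bar at (575,190). I'll narrow the fingers for post clearance and push on, watching the force.

Emit:
jog_arm(motion="20 0.004 0 0 0 0 0; 20 0.004 0 0 0 0 0; 20 -0.016 0 0 0 0 0; 20 -0.036 0 0 0 0 0; 20 -0.056 0 0 0 0 0")

```text
time: 11.6
tool_pos: [0.5328, 0.0086, 0.0141]
tool_rot: [-0.0, 0.703, 0.711, -0.0]
contact_force: [-0.4, 2.6, -0.3]
gripper_width: 0.201
grasp_force: 0.0
```

Emit:
jog_arm(motion="20 -0.018 0 0 0 0 0; 20 -0.036 0 0 0 0 0; 20 -0.05 0 0 0 0 0; 20 -0.062 0 0 0 0 0; 20 -0.072 0 0 0 0 0")

```text
time: 12.22
tool_pos: [0.5334, -0.0271, 0.0143]
tool_rot: [-0.0, 0.703, 0.711, -0.0]
contact_force: [0.2, 2.3, -1.5]
gripper_width: 0.202
grasp_force: 0.0
```

```bash
python3 -c "
g0=-.03;nm='pics/t6.png'
exec(open('m2.py').read())
to(.03,0,.014,np.pi/2+.015)"
```

```text
12.275Traceback (most recent call last):
  File "<string>", line 3, in <module>
    exec(open('m2.py').read())
    ~~~~^^^^^^^^^^^^^^^^^^^^^^
  File "<string>", line 6, in <module>
    return _quantile_unchecked(
        a, q, axis, out, overwrite_input, method, keepdims, weights)
    return _ureduce(a,
                    func=_quantile_ureduce_func,
    ...<5 lines>...
                    overwrite_input=overwrite_input,
                    method=method)
    r = func(a, **kwargs)
    result = _quantile(arr,
                       quantiles=q,
    ...<2 lines>...
                       out=out,
                       weights=wgt)
    slices_having_nans = np.isnan(arr[-1, ...])
                                  ~~~^^^^^^^^^
IndexError: index -1 is out of bounds for axis 0 with size 0
```

About 10 mm left. Creeping up to contact.

Emit:
jog_arm(motion="20 -0.005 0 0 0 0 0; 20 -0.009 0 0 0 0 0; 20 -0.012 0 0 0 0 0; 20 -0.015 0 0 0 0 0; 20 -0.017 0 0 0 0 0")

```text
time: 12.9
tool_pos: [0.5335, -0.034, 0.0144]
tool_rot: [-0.001, 0.704, 0.711, 0.001]
contact_force: [-0.9, 10.6, 1.8]
gripper_width: 0.199
grasp_force: 0.0
```

Emit:
jog_arm(motion="20 -0.001 0 0 0 0 0; 20 -0.002 0 0 0 0 0; 20 -0.003 0 0 0 0 0; 20 -0.004 0 0 0 0 0; 20 -0.004 0 0 0 0 0")

```text
time: 13.52
tool_pos: [0.5332, -0.034, 0.0144]
tool_rot: [-0.003, 0.703, 0.711, 0.002]
contact_force: [-1.0, 15.4, 4.4]
gripper_width: 0.201
grasp_force: 0.0
```

The force rises with no motion, so the tin is against the bar. I'll back off, lift and check.

Emit:
jog_arm(motion="20 0.02 0 0 0 0 0; 20 0.1 0 0 0 0 0; 20 0.18 0 0 0 0 0; 20 0.2 0 -0.12 0 0 0; 20 0.2 0 -0.24 0 0 0")

```text
time: 14.15
tool_pos: [0.5319, 0.0631, 0.135]
tool_rot: [-0.0, 0.703, 0.711, -0.001]
contact_force: [1.6, -0.1, 0.4]
gripper_width: 0.199
grasp_force: 0.0
```

Emit:
jog_arm(motion="20 0.1 0 -0.1 0 0 0; 20 0.2 0 -0.15 0 0 0; 20 0.3 0 -0.15 0 0 0; 20 0.4 0 -0.15 0 0 0; 20 0.4 0 -0.15 0 0 0")

```text
time: 14.78
tool_pos: [0.5303, 0.265, 0.2095]
tool_rot: [0.001, 0.702, 0.712, 0.0]
contact_force: [-0.4, -1.2, -0.9]
gripper_width: 0.201
grasp_force: 0.0
```

```bash
python3 -c "
g0=-.03;nm='pics/t6.png'
exec(open('m2.py').read())
s=state();print(s['tool_pos'],s['contact_force'])
for t in ('jar','cutter','bowl'):
  for c in ('top','side'): print(c,t,[(round(r['p'],2),np.round(r['at'],3)) for r in place_of(c,t)])
"
```

```text
14.825
1149 gate [ 0.1099 -0.0003] [0.076 0.141] 0.0 front x 0.1781
0.1727 [np.float64(-0.0364), np.float64(0.0351)]
0.1527 [np.float64(-0.0358), np.float64(0.036)]
0.1327 [np.float64(-0.0381), np.float64(0.0362)]
0.1127 [np.float64(-0.0375), np.float64(0.0371)]
0.0927 [np.float64(-0.0368), np.float64(0.0377)]
0.0727 [np.float64(-0.0362), np.float64(0.0353)]
0.0527 [np.float64(-0.0356), np.float64(0.036)]
[0.53046978 0.26343547 0.20929331] [-0.06119181 -0.81394903  0.15811103]
top jar [(0.58, array([ 0.752,  0.092, -0.001]))]
side jar [(0.89, array([ 0.752,  0.095, -0.002]))]
top cutter [(0.72, array([ 0.345, -0.07 , -0.001]))]
side cutter [(0.82, array([ 0.349, -0.067,  0.   ]))]
top bowl [(0.65, array([ 0.752, -0.116, -0.002]))]
side bowl [(0.97, array([ 0.75 , -0.123,  0.001]))]
```

View pics/t6.png

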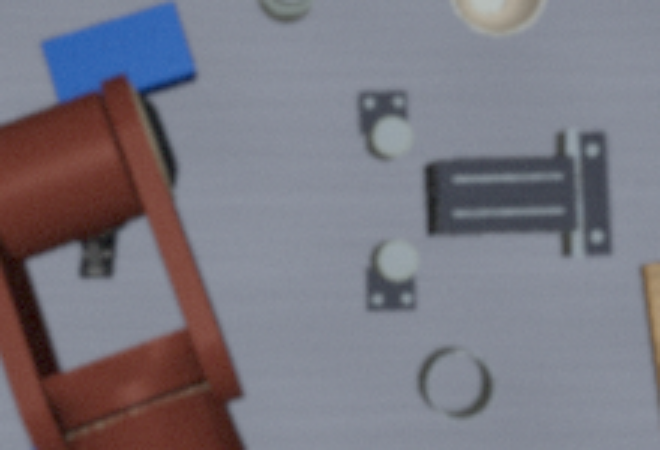

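The tin at px (505,195) is flush with the bar at (572,190), at gate (0.110, 0.000) and square. The jar, cutter and bowl haven't moved, and the hand is clear.

```bash
python3 -c "
from plant import *
print(job_done())"
```

```text
the job is handed in; nothing more can be done
None
```

The job is handed in: the tin went through the gap and sits flush and square against the stop bar, 110 mm beyond the posts, with the hand clear and the jar, cutter and bowl unmoved (the hand-in returned no verdict).

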